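# Reload the cutter grinder's rack in reverse order

## Task

The four collet holders stand in the wooden carrier, each behind a tag of its colour; the grinder takes them the other way round, so move them one by one into the dark steel grinder rack in reverse order. The holder nearest the carrier's white end goes into the bay farthest from the rack's white end, the next into the bay beside it, and so on, until the one farthest from the carrier's white end stands next to the rack's white end. Stand each holder upright on the floor of its own bay, let go of it, and tip none of them over on the way.

Things in the scene. Friction and masses are not known exactly. Their poses are not given: they have to be found in the camera images.
- carrier: Fixed dark wooden tray with a row of four bays, full at the start. Origin: centre of underside, mid-row; y along the row, z up. Bay centres at y = -96, -32, 32, 96 mm, x = 0; bays 59 mm square inside, floor at z = 6 mm, walls 5 mm thick with top at 18 mm. White block, 26 mm high, on the +y end (y = 130 to 150). 69 mm deep; a ledge 12 mm high along its -x side (to x = -61) bears the tags.
- grinder_rack: Fixed dark steel rack with the same four bays, empty, no tags; left or right of the carrier. Origin: centre of underside, mid-row; y along the row, z up. Bay centres at y = -96, -32, 32, 96 mm, x = 0; bays 59 mm square inside, floor at z = 6 mm, walls 5 mm thick with top at 18 mm. White block, 26 mm high, on the +y end (y = 130 to 150). 69 mm deep.
- holder_red: Loose red collet holder, about 0.22 kg, upright in a carrier bay, 84 mm high, round (yaw does not matter). Origin: centre of underside, z up its axis. Steel foot 38 mm across to z = 9; red cylinder 30 mm across from z = 14 to 62 (grip here); steel nut 24 mm across to 70; shank 8 mm across to 84.
- holder_yellow: Loose yellow collet holder, about 0.22 kg, upright in a carrier bay, 84 mm high, round (yaw does not matter). Origin: centre of underside, z up its axis. Steel foot 38 mm across to z = 9; yellow cylinder 30 mm across from z = 14 to 62 (grip here); steel nut 24 mm across to 70; shank 8 mm across to 84.
- holder_green: Loose green collet holder, about 0.22 kg, upright in a carrier bay, 84 mm high, round (yaw does not matter). Origin: centre of underside, z up its axis. Steel foot 38 mm across to z = 9; green cylinder 30 mm across from z = 14 to 62 (grip here); steel nut 24 mm across to 70; shank 8 mm across to 84.
- holder_blue: Loose blue collet holder, about 0.22 kg, upright in a carrier bay, 84 mm high, round (yaw does not matter). Origin: centre of underside, z up its axis. Steel foot 38 mm across to z = 9; blue cylinder 30 mm across from z = 14 to 62 (grip here); steel nut 24 mm across to 70; shank 8 mm across to 84.
- tag_red: Fixed flat red tag, 18 x 34 x 4 mm, on the carrier's ledge in front of the bay where the red holder stands at the start (47.5 mm to the carrier's -x side of that bay's centre). It stays there and so shows where the red holder came from. Origin at the centre of its underside.
- tag_yellow: Fixed flat yellow tag, 18 x 34 x 4 mm, on the carrier's ledge in front of the bay where the yellow holder stands at the start (47.5 mm to the carrier's -x side of that bay's centre). It stays there and so shows where the yellow holder came from. Origin at the centre of its underside.
- tag_green: Fixed flat green tag, 18 x 34 x 4 mm, on the carrier's ledge in front of the bay where the green holder stands at the start (47.5 mm to the carrier's -x side of that bay's centre). It stays there and so shows where the green holder came from. Origin at the centre of its underside.
- tag_blue: Fixed flat blue tag, 18 x 34 x 4 mm, on the carrier's ledge in front of the bay where the blue holder stands at the start (47.5 mm to the carrier's -x side of that bay's centre). It stays there and so shows where the blue holder came from. Origin at the centre of its underside.

How it is judged:
By the outcome, as a careful person would: the job done as asked, in the order asked, and still so for the second after the job is handed in, with the robot touching nothing.
It also fails if it takes over 109 s, if anything falls off the work surface, if the arm or the gripper's body presses on something with over 40 N, if the wrist force passes 120 N, or if a joint passes its speed limit or range.

## Robot

A 6-joint arm with a two-finger parallel gripper is mounted at the origin on the work surface. World frame = base frame: x ahead of the robot, y to its left, z up, the work surface at z = 0. Lengths are in m, angles in rad, forces in N, time in s.
With the tool pointing down it reaches from about 0.375 to 0.975 m from the base axis. Payload 3.8 kg.
Tool frame: the origin (TCP) lies midway between the tips of the shut fingers; the grasp point (between the pads) lies 19 mm behind it; z points along the fingers, y is the line along which they close (so a half turn about z gives the same grasp; the last joint's range is limited). The gripper opens to 88 mm and grips with 3 to 60 N. Pads are 18 mm wide; open, the fingers measure 123 mm over their backs; the gripper's body (75 mm by 187 mm) begins 45 mm behind the grasp point.
Start: joints at [-1.369, 0.264, 1.604, -0, 1.274, -0.037], TCP at [0.16, -0.656, 0.239] pointing down, gripper open.
Joint ranges: [-2.63, 2.63], [-0.94, 2.18], [0.31, 2.57], [-1.31, 4.45], [0, 2.66], [-2.55, 2.55]. Speed limits (rad/s): [2.57, 2.57, 3.14, 3.14, 3.14, 3.14].

## Interface

Orientations are given as a rotation vector (axis times angle).
In Python, from cell import manip, inverse_kinematics, cams, order gives the robot as it stands. Calls block until the motion is done:
- manip.move_pose(position, orientation): joint-space move of the TCP to a pose.
- manip.move_linear(position, rate=0.15, rot=None): straight line of the TCP; rot=None keeps the orientation; rate is the mean speed in m/s.
- manip.set_joints(angles): joint-space move.
- manip.set_gripper(opening, force=None): finger opening in m; force is the grip in N (None keeps the last); returns when the fingers have stopped.
- manip.dwell(seconds).
- inverse_kinematics(position, orientation): joint angles nearest the present ones, or None.
- manip.state(): the state.
- cams.capture(name): name is "scene" or "top"; returns a dict with "image" (480x640x3 uint8, blue, green, red), "z_map" (480x640 float32, m along the optical axis (not along the pixel's ray), 0 where there is no reading), "intrinsics" (3x3 intrinsics, pixels), "position" and "orientation" of the camera in the world. Camera axes: x right, y down, z forward; pixel columns grow to the right and rows downward; lengths in m; the calibration is good to about 2 mm. A picture is of the moment at which its call begins.
A pose or a line that the arm cannot do raises manip.IKError and nothing moves.
- order.close_job(): hands the job in; it is judged then, once.
The state is a dict: "clock": time; "joint_pos": joint angles; "joint_velocities": joint speeds; "tau": joint torques, N m; "tool_pos": TCP position; "tcp_rot": TCP orientation; "contact_force": force on the tool from outside, world axes, zero at the start; "moment": the same for the moment, N m; "gripper_width": finger opening in m; "grasp_force": force on a finger pad.
Only numpy, scipy, OpenCV 4.12 (cv2) and the standard library are available. Lean on these libraries where they do the work, as an engineer would, in place of code of your own. Each camera call takes 0.05 s, during which the arm holds its last target. There are 200 camera calls.

## Working session

There is one attempt and no reset: what is moved stays moved. The work goes in short steps, each a Python script; the robot and the scene stay as the last script left them, time stands still between calls to the robot, and variables do not carry over. Pictures are saved under pics/ and viewed, at most 14 in all, crops included, and the job is handed in when it is done.

```bash
mkdir -p pics; ls; python3 - <<'E'
from cell import manip,cams
import cv2,numpy as np
for n in("scene","top"):
    c=cams.capture(n); cv2.imwrite(f"pics/{n}0.png",c["image"]); np.savez(f"{n}0.npz",**c)
    print(n,c["position"],c["orientation"],c["intrinsics"])
print(manip.state())
E
```

```text
pics
scene [ 0.95901297 -0.10336531  0.64589981] [-1.972298   -1.70456088  0.53984768] [[435.30010501   0.         324.49446748]
 [  0.         435.30010501 238.68967131]
 [  0.           0.           1.        ]]
top [ 0.41645005 -0.02883878  0.94794657] [-2.14835556  2.18434506 -0.11672014] [[563.12013767   0.         317.77753734]
 [  0.         563.12013767 242.76934531]
 [  0.           0.           1.        ]]
{'clock': 0.1, 'joint_pos': array([-1.36888922e+00,  2.64671196e-01,  1.60520963e+00, -2.07019416e-05,
        1.27370976e+00, -3.68815886e-02]), 'joint_velocities': array([-0.00158123, -0.00157083, -0.00243503,  0.00021973,  0.00260508,
       -0.00071538]), 'tau': array([ 4.83352323e-04, -5.03618789e+01, -3.58071578e+01,  7.31118419e-02,
        2.33367481e-02, -4.47988407e-05]), 'tool_pos': array([ 0.15953162, -0.65522534,  0.23753199]), 'tcp_rot': array([-3.11725104e+00, -3.73970400e-01,  2.89454371e-04]), 'contact_force': array([0.89664697, 1.4596426 , 0.35349788]), 'moment': array([ 9.19864772e-05,  7.06949808e-02, -7.48586459e-03]), 'grasp_force': 0.0, 'gripper_width': 0.08822661933851685}
```

View pics/top0.png

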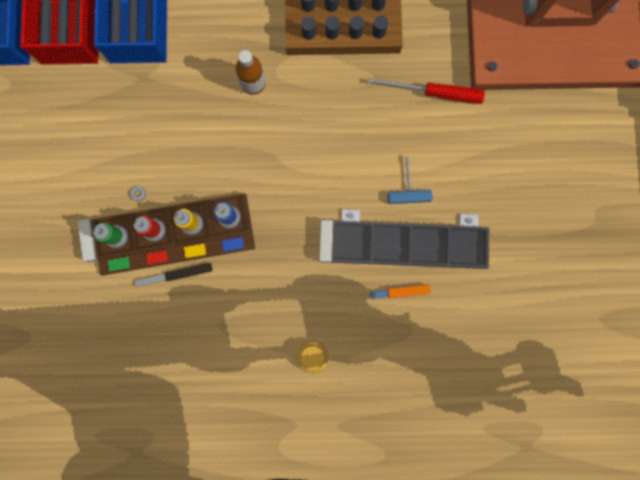

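View pics/scene0.png

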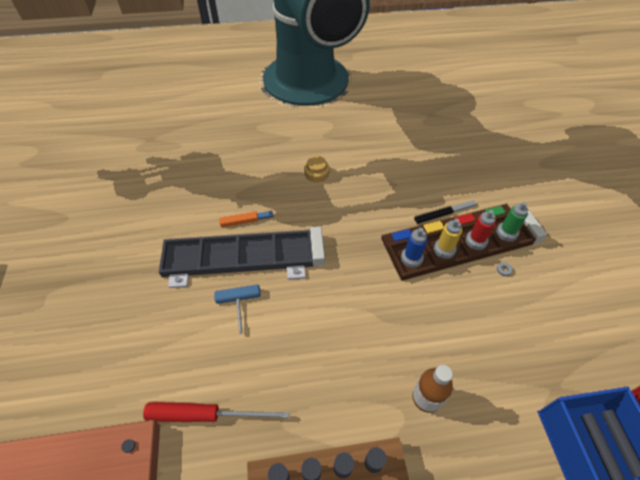

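Top view: the carrier is on the left, with its white end at about (86,240). Its holders run green (110,235), red (150,228), yellow (188,221), blue (227,214), and the tags match. The rack is on the right, with its white end at (326,241) and its bays at about x = 347, 389, 428 and 468. So green goes in the far bay, then red, yellow, and blue next to the white end.

```bash
cat > vis.py <<'E'
import numpy as np,cv2
from scipy.spatial.transform import Rotation as R
HUE={'green':(45,80),'red':(-8,8),'yellow':(20,35),'blue':(105,130)}
def world(c):
    """world point of every pixel from the depth map"""
    K=c["intrinsics"];v,u=np.mgrid[:480,:640];z=c["z_map"]
    d=np.dstack([(u-K[0,2])/K[0,0]*z,(v-K[1,2])/K[1,1]*z,z])
    return d@R.from_rotvec(c["orientation"]).as_matrix().T+c["position"]
def ray(c,u,v,h):
    d=R.from_rotvec(c["orientation"]).as_matrix()@np.linalg.solve(c["intrinsics"],[u,v,1])
    return (c["position"]+d*(h-c["position"][2])/d[2])[:2]
def mask(c,n,s=110):
    H=cv2.cvtColor(c["image"],cv2.COLOR_BGR2HSV).astype(int);lo,hi=HUE[n]
    h=(H[...,0]+90)%180-90 if n=='red' else H[...,0]
    return (h>=lo)&(h<=hi)&(H[...,1]>s)&(H[...,2]>50)
E
python3 - <<'E'
import numpy as np,cv2
from vis import *
c=dict(np.load("top0.npz"));s=dict(np.load("scene0.npz"))
W=world(c)
box=np.zeros((480,640),bool);box[190:290,75:265]=1
print("table z",np.median(W[300:340,450:600,2]))
tags={}
for n in HUE:
    m=(mask(c,n)&box)
    k,l,st,ce=cv2.connectedComponentsWithStats(m.astype(np.uint8))
    o=sorted(range(1,k),key=lambda i:-st[i,4])[:2]; t=max(o,key=lambda i:ce[i,1])
    tags[n]=ray(c,*ce[t],.016)
    hb=[i for i in o if i!=t][0]; near=np.zeros_like(box); x,y=ce[hb].astype(int); near[y-20:y+20,x-20:x+20]=1
    tip=near&(W[...,2]>.082)&(W[...,2]<.1); nut=near&(W[...,2]>.071)&(W[...,2]<.082)
    print(n,"tag",tags[n],st[t,4],"body",ce[hb],"tip",tip.sum(),W[tip][:,:2].mean(0) if tip.any() else None,"nut",nut.sum(),W[nut][:,:2].mean(0) if nut.any() else None)
T=np.array([tags[n] for n in('blue','yellow','red','green')]);ys=np.array([-96,-32,32,96])/1e3
d=(ys@T)/(ys@ys);print("row dir",d,np.linalg.norm(d));d/=np.linalg.norm(d);x=np.array([d[1],-d[0]])
O=T.mean(0)+.0475*x;print("carrier O",O,"yaw",np.arctan2(-d[0],d[1]))
for n,y in zip(('blue','yellow','red','green'),ys):print(n,O+y*d)
# rack: dark body
g=cv2.cvtColor(c["image"],cv2.COLOR_BGR2HSV);rk=np.zeros((480,640),np.uint8);rk[212:275,315:495]=1
dark=((g[...,2]<95)&(g[...,1]<90)&(rk>0)).astype(np.uint8)
white=((g[...,2]>150)&(g[...,1]<50)&(rk>0)).astype(np.uint8);white[:,338:]=0
for nm,m,h in(("dark",dark,.018),("white",white,.026)):
    q=max(cv2.findContours(m,0,1)[0],key=cv2.contourArea);b=cv2.boxPoints(cv2.minAreaRect(q))
    P=np.array([ray(c,*p,h) for p in b]);print(nm,P.round(4).tolist(),P.mean(0),np.linalg.norm(P[1]-P[0]),np.linalg.norm(P[2]-P[1]))
rim=(rk>0)&(W[...,2]>.013)&(W[...,2]<.022);P=W[rim][:,:2].astype(np.float32)
print("depth rim",rim.sum(),cv2.minAreaRect(P*1000))
E
```

```text
table z -2.4574262736665187e-05
green tag [0.48749911 0.30117872] 246 body [112.17703349 235.0861244 ] tip 28 [0.53450946 0.30864822] nut 156 [0.53443377 0.30792479]
red tag [0.49743094 0.238047  ] 290 body [149.83817427 228.21576763] tip 27 [0.54470009 0.24581662] nut 159 [0.54418063 0.24516572]
yellow tag [0.50740445 0.17511151] 291 body [188.54585153 221.41484716] tip 27 [0.55443821 0.18272931] nut 157 [0.55420434 0.18191422]
blue tag [0.51738552 0.11232063] 214 body [228.875      216.54166667] tip 29 [0.56460919 0.11934745] nut 154 [0.56391175 0.11902264]
row dir [-0.15567618  0.98360899] 0.9958522617707529
carrier O [0.54934603 0.21408988] yaw 0.15696837093075217
blue [0.56435319 0.11927013]
yellow [0.55434842 0.1824833 ]
red [0.54434364 0.24569647]
green [0.53433887 0.30890963]
dark [[0.4843, -0.0537], [0.5527, -0.0575], [0.5387, -0.3147], [0.4706, -0.3089]] [ 0.51156649 -0.18371636] 0.06848758878657335 0.25756372490749124
white [[0.4858, -0.0316], [0.5543, -0.0355], [0.5532, -0.0545], [0.4847, -0.0505]] [ 0.51950356 -0.04302913] 0.06858010536342218 0.019103135872072068
depth rim 1640 ((519.1328125, -173.1939697265625), (280.9495849609375, 82.9045181274414), 86.90992736816406)
```

```bash
cat > rob.py <<'E'
import numpy as np
from scipy.spatial.transform import Rotation as R
from cell import manip,inverse_kinematics,cams,order
RO=np.array([.5116,-.1834]);RD=np.array([.056,.9984])
PICK=dict(green=(.5344,.3088),red=(.5443,.2457),yellow=(.5543,.1826),blue=(.5644,.1193))
BAY=dict(green=-.096,red=-.032,yellow=.032,blue=.096)
def rot(yaw):  # tool down, fingers closing along the row's x axis
    y=np.array([np.cos(yaw),np.sin(yaw),0]);z=np.array([0,0,-1.]);c=[]
    for s in(1,-1):c.append(R.from_matrix(np.column_stack([np.cross(s*y,z),s*y,z])).as_rotvec())
    return min(c,key=lambda r:abs(inverse_kinematics([.55,.1,.2],r)[5]))
CY,RY=.157,-.056
UP=.175
def pick(n):
    p=PICK[n]
    manip.move_pose([*p,UP],rot(CY)); manip.set_gripper(.06)
    manip.move_linear([*p,.041],rate=.15)
    manip.set_gripper(.02,25)
    manip.move_linear([*p,UP],rate=.15)
    s=manip.state();print(n,"held",s["gripper_width"],s["grasp_force"],s["clock"])
def place(n):
    p=RO+BAY[n]*RD
    manip.move_linear([*p,UP],rate=.25,rot=rot(RY))
    manip.move_linear([*p,.06],rate=.15);manip.move_linear([*p,.0415],rate=.04)
    s=manip.state();print("down",s["tool_pos"],s["contact_force"])
    manip.set_gripper(.06);manip.move_linear([*p,UP],rate=.15);print(manip.state()["clock"])
E
python3 - <<'E'
from rob import *
print(rot(CY),inverse_kinematics([.5344,.3088,.175],rot(CY)))
pick("green");place("green")
import cv2
p=PICK["red"];manip.move_pose([*p,UP],rot(CY))
for n in("scene",):cv2.imwrite(f"pics/{n}1.png",cams.capture(n)["image"])
E
```

```text
Traceback (most recent call last):
  File "rob.py", line 10, in rot
    return min(c,key=lambda r:abs(inverse_kinematics([.55,.1,.2],r)[5]))
  File "rob.py", line 10, in <lambda>
    return min(c,key=lambda r:abs(inverse_kinematics([.55,.1,.2],r)[5]))
                                  ~~~~~~~~~~~~~~~~~~~~~~~~~~~~~~~~~^^^
TypeError: 'NoneType' object is not subscriptable
```

```bash
python3 - <<'E'
s=open('rob.py').read()
s=s.replace("    return min(c,key=lambda r:abs(inverse_kinematics([.55,.1,.2],r)[5]))","    c=[(q[5],r) for r in c if (q:=inverse_kinematics([.55,.1,.2],r)) is not None]\n    return min(c,key=lambda a:abs(a[0]))[1]")
open('rob.py','w').write(s)
E
python3 - <<'E'
from rob import *
for n in PICK:
  for p,y in((PICK[n],CY),(RO+BAY[n]*RD,RY)):
    for z in(UP,.041): print(n,inverse_kinematics([*p,z],rot(y)))
E
```

```text
green [ 4.83615052e-01  2.02512985e-01  1.79975851e+00 -4.44089210e-16
  1.13932116e+00  3.26615052e-01]
green [ 4.83615052e-01  3.45551228e-01  1.89425548e+00 -4.44089210e-16
  9.01785949e-01  3.26615052e-01]
green [-5.47173617e-01  1.30734472e-01  1.88343237e+00 -4.44089210e-16
  1.12742581e+00 -4.91173617e-01]
green [-5.47173617e-01  2.82017871e-01  1.98064496e+00 -4.44089210e-16
  8.78929826e-01 -4.91173617e-01]
red [ 3.82314454e-01  1.65895848e-01  1.84307018e+00 -4.44089210e-16
  1.13262662e+00  2.25314454e-01]
red [ 3.82314454e-01  3.13116243e-01  1.93886524e+00 -4.44089210e-16
  8.89611174e-01  2.25314454e-01]
red [-4.44683921e-01  8.45394239e-02  1.93460675e+00 -4.44089210e-16
  1.12244647e+00 -3.88683921e-01]
red [-4.44683921e-01  2.41215081e-01  2.03393025e+00 -4.44089210e-16
  8.66447327e-01 -3.88683921e-01]
yellow [ 2.75549466e-01  1.40859216e-01  1.87193432e+00 -4.44089210e-16
  1.12879911e+00  1.18549466e-01]
yellow [ 2.75549466e-01  2.90968443e-01  1.96872178e+00 -4.44089210e-16
  8.81902435e-01  1.18549466e-01]
yellow [-3.33400146e-01  5.00792143e-02  1.97139668e+00 -4.44089210e-16
  1.12011676e+00 -2.77400146e-01]
yellow [-3.33400146e-01  2.10802855e-01  2.07247468e+00 -4.44089210e-16
  8.58315115e-01 -2.77400146e-01]
blue [ 1.65131338e-01  1.28386241e-01  1.88608469e+00 -4.44089210e-16
  1.12712172e+00  8.13133793e-03]
blue [ 1.65131338e-01  2.79942413e-01  1.98339782e+00 -4.44089210e-16
  8.78252418e-01  8.13133793e-03]
blue [-2.15271696e-01  2.91004112e-02  1.99321077e+00 -4.44089210e-16
  1.11928148e+00 -1.59271696e-01]
blue [-2.15271696e-01  1.92292635e-01  2.09543081e+00 -8.88178420e-16
  8.53869209e-01 -1.59271696e-01]
```

```bash
python3 - <<'E'
from rob import *
import cv2
pick("green");place("green")
p=PICK["red"];manip.move_pose([*p,UP],rot(CY))
cv2.imwrite("pics/scene1.png",cams.capture("scene")["image"]);print(manip.state()["clock"])
E
```

```text
green held 0.029279614862837356 24.937825896777213 6.9417
down [ 0.505867   -0.27913788  0.04133501] [-2.02143461  0.02526608  0.58496616]
12.6333
14.5917
```

View pics/scene1.png

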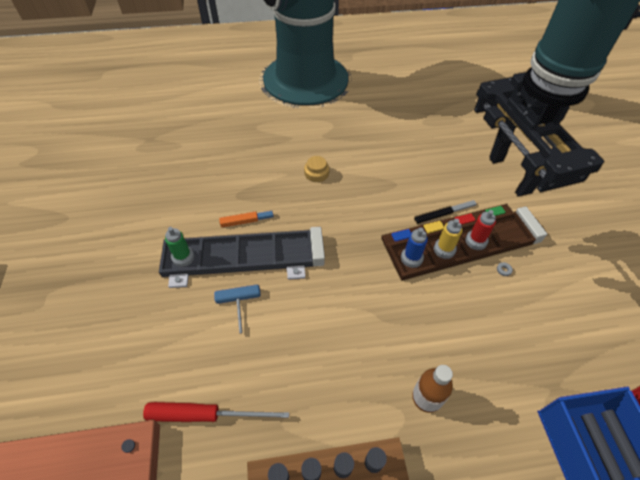

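Green stands upright in the far bay, around (180,255), and the other three haven't been disturbed. I'll move the rest.

```bash
python3 - <<'E'
from rob import *
import cv2
for n in("red","yellow","blue"):
    pick(n)
    if manip.state()["gripper_width"]<.026: raise SystemExit("missed "+n)
    place(n)
manip.move_pose([.45,.3,.25],rot(CY))
a=cams.capture("scene")["image"];b=cams.capture("top")["image"]
cv2.imwrite("pics/end.png",cv2.resize(np.vstack([a[180:320,130:530],b[180:320,120:520]]),None,fx=2,fy=2));print(manip.state()["clock"])
E
```

```text
red held 0.029193055990238123 24.953717105090618 17.7083
down [ 0.50941609 -0.21526262  0.04132869] [-1.31988967  0.61924765  0.45025886]
22.8917
yellow held 0.02931011619608173 24.941572970710695 27.2417
down [ 0.51301045 -0.15140074  0.0413464 ] [-2.81282821 -0.18121295  0.74875259]
31.925
blue held 0.029360306210062494 24.94980446062982 35.8583
down [ 0.51655763 -0.08753341  0.04129828] [-1.39182082  0.61450248  0.15837535]
40.0417
41.625
```

View pics/end.png

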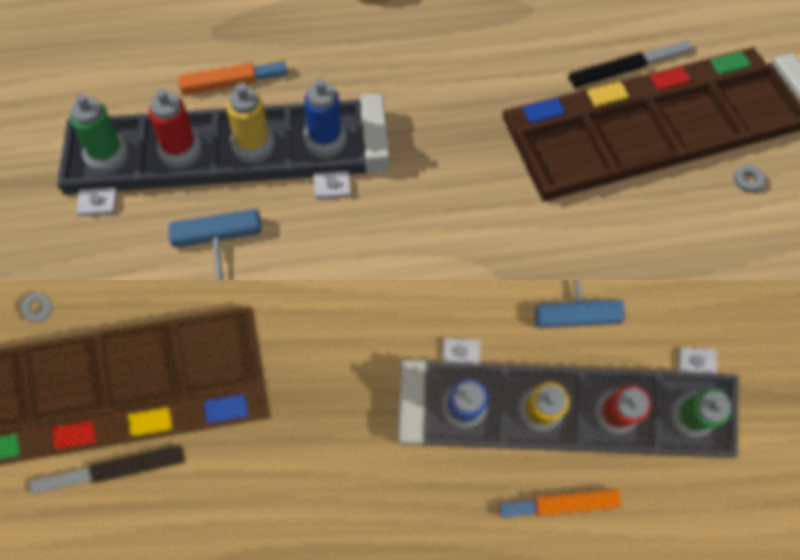

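All four holders stand upright, each in its own bay. In the lower half of the picture, the order from the white end is blue (467,402), yellow (545,405), red (625,408), green (705,410), which is what was asked.

```bash
python3 -c "
from cell import order
print(order.close_job())"
```

```text
the job is handed in; nothing more can be done
None
```

The job is handed in: all four holders stand upright and released in the grinder rack in reverse order (blue next to the white end, then yellow, red, green), at about 42 s on the robot's clock.

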